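# Set and lock the dial of the lead-length gauge

### The arm

A 6-joint arm with a two-finger parallel gripper is mounted at the origin on a cart in front of the work surface, level with it; the furniture and walls round the work are solid. World frame = base frame: x ahead of the robot, y to its left, z up, the work surface at z = 0. Lengths are in m, angles in rad, forces in N, time in s.
With the tool pointing down it reaches from about 0.25 to 0.775 m from the base axis. Payload 4 kg.
Tool frame: the origin (TCP) lies at the very end of the fingers, on their centre line; the grasp point (between the pads) lies grip_point_offset behind it (grip_point_offset is the distance from the TCP to the grasp point, in m); x points along the fingers, y is the direction in which the jaws open and shut, and the axes are right-handed (so a half turn about x gives the same grasp; the last joint's range is limited). The gripper opens to 94 mm and grips with 3 to 60 N. Pads are 16 mm wide; open, the fingers measure 119 mm over their backs; the gripper's body (75 mm by 177 mm) begins 78 mm behind the grasp point.
Start: joints at [-1.284, 0.087, 1.371, -0, 1.684, -0.103], TCP at [0.209, -0.509, 0.206] pointing down, gripper open.
Joint ranges: [-3.1, 3.1], [-0.76, 2.03], [0.27, 2.55], [-1.08, 4.22], [0.17, 2.65], [-2.57, 2.57]. Speed limits (rad/s): [2.79, 2.79, 3.14, 3.14, 3.14, 3.14].

### API

Orientations are given as [roll, pitch, yaw] about the fixed x, y, z axes, in that order (R = Rz(yaw) Ry(pitch) Rx(roll)).
In Python, from bench import * gives the robot as it stands.
- The arm moves only by the shell command python3 -m inch 'ROWS'. ROWS is JSON, a list of rows, each an object with "jaw": the opening, from 0 (shut) to 1 (fully open); "slide": the shift along the tool's x, y, z in m, a list of three; "twist": the turn about the tool's x in rad. In form: [{"jaw": jaw, "slide": [dx, dy, dz], "twist": twist}, ...]. A call has 1 to 8 rows; each row shifts and turns the commanded pose from where the row before left it, along the tool's axes as they then stand; what a row does not reach is not made up. A row lasts 1/8 s, in which the tool goes at most 62.5 mm and 10.7 degrees, less where a joint would pass 70% of its speed; a pose out of reach is approached as far as the arm can. A call with a gripper value outside its range is refused whole. The fingers move at their own pace and stop on an object; the grip force is fixed at half the most. Time passes only in rows, so rows that do not move let the fingers close. It gives the time, the measured TCP pose, the force and the opening at its end, in the units of the state.
- state(): the state, without advancing time (a new reading comes with each control period).
- snapshot(name): name is "scene" or "top" or "wrist"; returns (picture, depth): 384x512x3 uint8, red, green, blue; 384x512 float32, m along the optical axis (not along the pixel's ray), 0 where there is no reading.
- camera_model(name): a dict with "mtx" (3x3 intrinsics, pixels), "dist" ([k1, k2, p1, p2, k3] as OpenCV has them; the pictures are not rectified), "cam_to_world" (4x4, takes a point from camera to world coordinates). Camera axes: x right, y down, z forward; pixel columns grow to the right and rows downward; lengths in m; the calibration is good to about 2 mm. A picture is of the moment at which its call begins: read the wrist's pose just before it. camera_model takes no time and is no camera call; for the wrist camera it gives the pose at the moment of the call.
- finish_job(): hands the job in, once; it reports no verdict.
The state is a dict: "time_s": time; "joint_pos": joint angles; "qd": joint speeds; "joint_efforts": joint torques, N m; "tcp_pos": TCP position; "ee_rot": TCP orientation; "force": force on the tool from outside, world axes, zero at the start; "ft_torque": the same for the moment, N m; "width": finger opening in m.
Only numpy, scipy, OpenCV 4.12 (cv2) and the standard library are available. Lean on these libraries where they do the work, as an engineer would, in place of code of your own. Each camera call takes 0.05 s, during which the arm holds its last target.

### The job

Reset the lead-length gauge for the job marked by the red pin: push its clamp lever out to free the dial, gently push the dial round by its finger stud until the white index mark lines up with the scale line at the red pin, then push the clamp lever fully back to lock the setting. Just push with the fingertips; pick nothing up, and leave the things lying around where they are.

Things in the scene. Friction and masses are not known exactly. Their poses are not given: they have to be found in the camera images.
- length_gauge: grey cast bench fixture, fixed, base 190 x 210 x 12 mm. Origin on the bench under the dial's axis; x to the back (channel with a brass length stop that the dial drives, 92 mm from the axis), -y to the clamp lever's side, z up. Its round turret (radius 64 mm, 30 mm high) carries the scale ring and the dial; only the shear block at the channel's left end is taller (53 mm)
- dial: black dial, radius 46 mm, turning about its z (up); origin on the axis at its underside, 33.5 mm above the bench, flat top at 41.5 mm, 2.5 mm steel cap of radius 12 mm in the middle. x points along the white index mark; travel 2.0 rad either way from the gauge's x. Stays where left. Free, it needs about 1.5 N at the stud; clamped, a brake holds it (to about 28 N)
- dial_index (a point): point in line with the dial's white index mark, over the scale ring, 55 mm from the dial's axis (the radius at which the pins stand)
- dial_stud (a point): centre (half-way up) of the dial's upright steel finger stud: fixed to the dial, 16 mm in diameter, 17 mm high (top 58.5 mm above the bench), 28 mm from the dial's axis, opposite to the index mark
- red_pin: small red marker pin (8 mm in diameter, 6 mm high) fixed in the white scale ring at the outer end of the target line, 55 mm from the dial's axis; origin at its foot, 33.5 mm above the bench. The ring's lines are 6 degrees apart (5.8 mm at the pins)
- blue_pin: the like pin in blue, which marks another job's setting; not wanted now
- clamp_lever (a joint): swing of the clamp lever about its upright axis, rad: 0 = fully out (dial free), pointing away from the dial to the gauge's -y; 1.2 = fully back (clamped), swung clockwise seen from above to the gauge's front (-x). The brake bites above about 0.65. The lever stays where left; about 2 N at the ball moves it, 3 N where the brake bites
- lever_axis (a point): point on the clamp lever's upright axis, 86 mm from the dial's axis on the gauge's -y side, 55 mm above the bench, level with the ball
- lever_ball (a point): centre of the black ball, 21 mm in diameter, at the lever's end, 68 mm from the lever's axis and 55 mm above the bench; the 10 mm thick steel arm runs from it to the 24 mm hub
- driver_yellow: yellow and black screwdriver, 132 mm long, loose; leave it alone
- nippers_red: side cutters with red handles, 112 mm long, loose; leave it alone
- sample_lead_0: short brown sample lead, 107 mm long, loose; leave it alone
- sample_lead_1: short red sample lead, 107 mm long, loose; leave it alone
- go_gauge: steel pin gauge with a knurled body, 90 mm long, loose; leave it alone
- swarf_brush: purple hand brush, 86 mm long, 55 mm high, loose; leave it alone

How it is judged:
By the outcome, as a careful person would: the job done as asked, in the order asked, and still so for the second after the job is handed in, with the robot touching nothing.
It also fails if it takes over 72 s, if anything falls off the work surface, if the arm or the gripper's body presses on something with over 40 N, if the wrist force passes 120 N, or if a joint passes its speed limit or range.

## Working session

There is one attempt and no reset: what is moved stays moved. The work goes in short steps, Python scripts to look and compute and a shell command to move; the robot and the scene stay as the last step left them, time stands still between calls to the robot, and variables do not carry over. Pictures are saved under pics/ and viewed, and the job is handed in when it is done.

```bash
ls; mkdir -p pics; python3 - <<'E'
from bench import *
import cv2
print(state())
for n in ("scene","top","wrist"):
    p,d=snapshot(n); cv2.imwrite(f"pics/{n}0.png",p[:,:,::-1])
    import numpy as np; np.save(f"pics/{n}0d.npy",d)
    m=camera_model(n); print(n,m)
E
```

```text
pics
{'time_s': 0.0, 'joint_pos': array([-1.28407818e+00,  8.79374133e-02,  1.37224470e+00, -1.74307642e-05,
        1.68360561e+00, -1.03100956e-01]), 'qd': array([ 2.45101364e-04, -8.21533734e-05, -1.32742748e-03,  7.54351197e-04,
        1.69769775e-03, -1.49202695e-03]), 'joint_efforts': array([-1.52303110e-04, -3.40180814e+01, -3.02424753e+01,  7.19401217e-02,
        3.30155867e-02, -1.76321901e-04]), 'tcp_pos': array([ 0.20884407, -0.50820918,  0.20431865]), 'ee_rot': array([-1.6660051 ,  1.56860119,  1.86540471]), 'force': array([ 0.68536125, -0.02055193,  0.29456619]), 'ft_torque': array([ 0.01582479, -0.03550902,  0.03324762]), 'width': 0.09388083501464582}
scene {'mtx': array([[459.34990905,   0.        , 252.20175743],
       [  0.        , 459.34990905, 194.33330334],
       [  0.        ,   0.        ,   1.        ]]), 'dist': array([-0.11587723,  0.        ,  0.        ,  0.        ,  0.        ]), 'cam_to_world': array([[-0.89067788, -0.21337264,  0.40145364, -0.03911519],
       [-0.45457583,  0.43220162, -0.77882128,  1.00272827],
       [-0.00732976, -0.87617   , -
[... 508 characters left out ...]
, -0.99415311,  1.34641296],
       [ 0.        ,  0.        ,  0.        ,  1.        ]])}
wrist {'mtx': array([[269.90271938,   0.        , 252.73060394],
       [  0.        , 269.90271938, 190.73174818],
       [  0.        ,   0.        ,   1.        ]]), 'dist': array([-0.06579109,  0.        ,  0.        ,  0.        ,  0.        ]), 'cam_to_world': array([[ 3.80989583e-01, -8.97898938e-01, -2.20509488e-01,
         2.72760190e-01],
       [-9.24578862e-01, -3.70235257e-01, -8.98876083e-02,
        -4.83619172e-01],
       [-9.30399134e-04,  2.38124654e-01, -9.71234155e-01,
         3.83404812e-01],
       [ 0.00000000e+00,  0.00000000e+00,  0.00000000e+00,
         1.00000000e+00]])}
```

View pics/scene0.png

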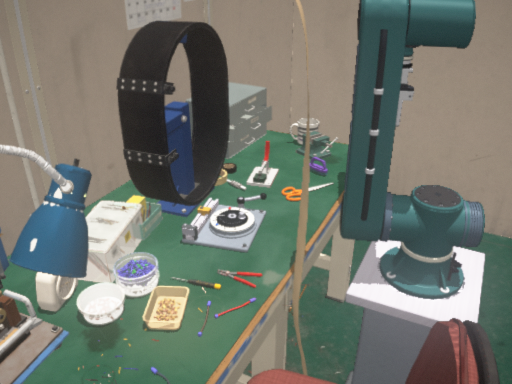

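View pics/top0.png

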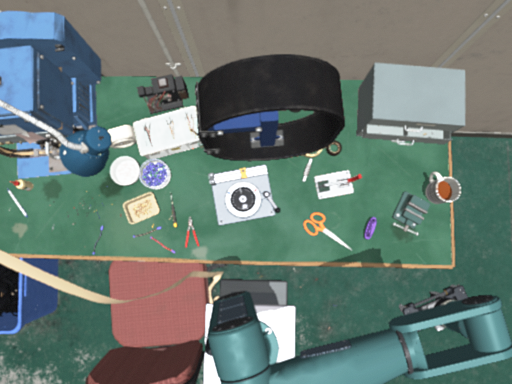

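View pics/wrist0.png

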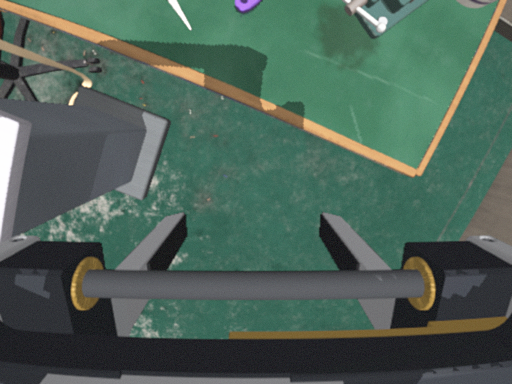

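The gauge is at about (243,197) in the top view and (233,222) in the scene view, with the lever ball to its right (278,209). The big black hoop stands behind it. I'll enlarge both views.

```bash
cat > h.py <<'E'
from bench import *
import cv2, numpy as np
def ray(n,uv,m=None):
    m=m or camera_model(n); T=m["cam_to_world"]
    q=cv2.undistortPoints(np.array(uv,float).reshape(-1,1,2),m["mtx"],m["dist"]).reshape(-1,2)
    d=np.c_[q,np.ones(len(q))]@T[:3,:3].T
    return T[:3,3],d
def onz(n,uv,z,m=None):
    o,d=ray(n,uv,m); return o+d*((z-o[2])/d[:,2])[:,None]
def proj(n,P,m=None):
    m=m or camera_model(n); W=np.linalg.inv(m["cam_to_world"])
    r,_=cv2.Rodrigues(W[:3,:3]); return cv2.projectPoints(np.array(P,float).reshape(-1,1,3),r,W[:3,3],m["mtx"],m["dist"])[0].reshape(-1,2)
E
python3 - <<'E'
from h import *
p=cv2.imread("pics/top0.png")[155:235,190:300]; cv2.imwrite("pics/topz.png",cv2.resize(p,None,fx=7,fy=7,interpolation=cv2.INTER_CUBIC))
p=cv2.imread("pics/scene0.png")[185:255,170:280]; cv2.imwrite("pics/scenez.png",cv2.resize(p,None,fx=7,fy=7,interpolation=cv2.INTER_CUBIC))
print(onz("top",[[243,197],[278,209]],0.04))
d=np.load("pics/top0d.npy"); 
# hoop heights
o,r=ray("top",[[u,v] for v in (60,70,80,130,140,150,157) for u in (205,240,270,300,335)])
for i,(v,u) in enumerate((v,u) for v in (60,70,80,130,140,150,157) for u in (205,240,270,300,335)):
    print(u,v,(o+r[i]*d[v,u]).round(3))
E
```

```text
[[ 0.5326226   0.03444654  0.04      ]
 [ 0.49266365 -0.09122867  0.04      ]]
205 60 [ 0.381 -0.027  1.346]
240 60 [0.793 0.027 0.54 ]
270 60 [ 0.789 -0.042  0.552]
300 60 [ 0.797 -0.112  0.538]
335 60 [ 1.021 -0.28   0.109]
205 70 [1.019 0.195 0.016]
240 70 [0.769 0.027 0.541]
270 70 [ 0.766 -0.042  0.55 ]
300 70 [ 0.773 -0.112  0.537]
335 70 [ 0.813 -0.208  0.46 ]
205 80 [0.774 0.118 0.471]
240 80 [0.745 0.026 0.538]
270 80 [ 0.741 -0.043  0.551]
300 80 [ 0.748 -0.112  0.538]
335 80 [ 0.783 -0.207  0.466]
205 130 [0.656 0.118 0.436]
240 130 [0.703 0.037 0.288]
270 130 [ 0.723 -0.052  0.23 ]
300 130 [ 0.775 -0.163  0.067]
335 130 [ 0.712 -0.245  0.279]
205 140 [0.657 0.132 0.337]
240 140 [0.738 0.051 0.05 ]
270 140 [ 0.724 -0.056  0.111]
300 140 [ 0.74  -0.164  0.062]
335 140 [ 0.755 -0.298  0.018]
205 150 [0.651 0.145 0.246]
240 150 [0.701 0.05  0.053]
270 150 [ 0.71  -0.059  0.026]
300 150 [ 0.704 -0.165  0.057]
335 150 [ 0.722 -0.302 -0.   ]
205 157 [ 0.685  0.183 -0.003]
240 157 [0.676 0.049 0.048]
270 157 [ 0.684 -0.059  0.024]
300 157 [ 0.692 -0.171  0.002]
335 157 [ 0.695 -0.301  0.003]
```

View pics/topz.png

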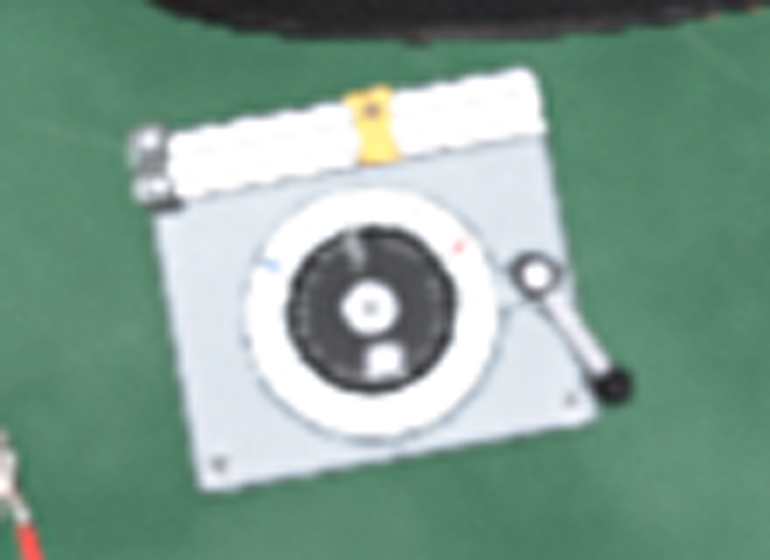

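View pics/scenez.png

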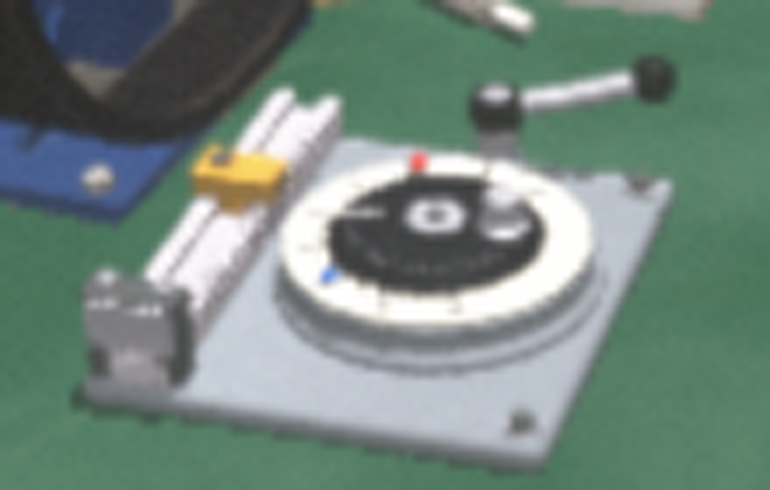

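Top view: the dial centre is at zoom (370,307), the index mark points up (357,250), the red pin is right of it (460,245), the blue pin left (270,263), and the stud is at the bottom (383,360). The lever hub is at (535,275) and its ball at front-right (612,385), so it is clamped. The dial has to turn clockwise. Next I check the beige strap's depth and the tool axes.

```bash
cat >> h.py <<'E'
from scipy.spatial.transform import Rotation as Ro
def Rt(s=None):
    s=s or state(); return Ro.from_euler("xyz",s["ee_rot"]).as_matrix()
def go(target,yawdir=None):
    """print slide (tool axes) to reach world target; twist to bring tool y along world angle yawdir (deg, mod 180)"""
    s=state(); R=Rt(s); w=np.array(target)-s["tcp_pos"]
    print("tcp",s["tcp_pos"].round(4),"slide mm",(R.T@w*1000).round(1),"tool y ang",np.degrees(np.arctan2(R[1,1],R[0,1])).round(1),"zdir",R[:,2].round(3),"t",round(s["time_s"],2),"F",s["force"].round(1),"w",round(s["width"],4))
E
python3 - <<'E'
from h import *
print(Rt().round(3)); go([0.44,0.0,0.25])
for n,pts in (("scene",[(297,20),(303,100),(307,180),(300,240),(298,300)]),("top",[(20,265),(60,280),(100,297),(150,293),(200,277),(215,285)])):
    d=np.load(f"pics/{n}0d.npy")
    o,r=ray(n,pts)
    for i,(u,v) in enumerate(pts): print(n,u,v,(o+r[i]*d[v,u]).round(3))
E
```

```text
[[-0.     0.38  -0.925]
 [ 0.002 -0.925 -0.38 ]
 [-1.    -0.002 -0.   ]]
tcp [ 0.2089 -0.5083  0.2046] slide mm [ -44.7 -382.5 -407. ] tool y ang -67.7 zdir [-0.925 -0.38  -0.   ] t 0.15 F [ 0.  -0.7  0.6] w 0.0943
scene 297 20 [ 0.985 -1.564  0.353]
scene 303 100 [ 0.928 -1.562 -0.116]
scene 307 180 [0.239 0.222 0.306]
scene 300 240 [0.249 0.218 0.155]
scene 298 300 [ 0.24   0.233 -0.003]
top 20 265 [0.333 0.338 0.791]
top 60 280 [0.307 0.298 0.746]
top 100 297 [0.269 0.262 0.668]
top 150 293 [ 0.141  0.438 -0.261]
top 200 277 [ 0.223  0.213 -0.191]
top 215 285 [ 0.124  0.214 -0.746]
```

```bash
python3 -m inch '[{"jaw":0,"slide":[0,-0.034,-0.034],"twist":0},{"jaw":0,"slide":[0,-0.034,-0.034],"twist":0},{"jaw":0,"slide":[0,-0.034,-0.034],"twist":0},{"jaw":0,"slide":[0,-0.034,-0.034],"twist":0},{"jaw":0,"slide":[0,-0.034,-0.034],"twist":0},{"jaw":0,"slide":[0,-0.034,-0.034],"twist":0},{"jaw":0,"slide":[0,-0.034,-0.034],"twist":0},{"jaw":0,"slide":[0,-0.034,-0.034],"twist":0}]'; python3 - <<'E'
from h import *
go([.43,.02,.22])
E
```

```text
time_s: 1.15
tcp_pos: [0.3574, -0.1522, 0.2053]
ee_rot: [2.43, 1.571, -0.322]
force: [0.8, 0.4, -0.1]
width: 0.0173
tcp [ 0.3574 -0.1522  0.2053] slide mm [ -14.7 -131.8 -132.5] tool y ang -67.7 zdir [-0.925 -0.38  -0.   ] t 1.15 F [ 0.8  0.4 -0.1] w 0.0173
```

```bash
python3 -m inch '[{"jaw":0,"slide":[-0.004,-0.033,-0.033],"twist":0},{"jaw":0,"slide":[-0.004,-0.033,-0.033],"twist":0},{"jaw":0,"slide":[-0.004,-0.033,-0.033],"twist":0},{"jaw":0,"slide":[-0.004,-0.033,-0.033],"twist":0},{"jaw":0,"slide":[0,0,0],"twist":0.18},{"jaw":0,"slide":[0,0,0],"twist":0.18},{"jaw":0,"slide":[0,0,0],"twist":0.03},{"jaw":0,"slide":[0,0,0],"twist":0}]'; python3 - <<'E'
from h import *
go([.43,.02,.22])
m=camera_model("wrist");p,d=snapshot("wrist"); cv2.imwrite("pics/w1.png",p[:,:,::-1]); np.save("pics/w1d.npy",d); np.save("pics/w1T.npy",m["cam_to_world"])
cv2.imwrite("pics/w1z.png",cv2.resize(p[20:250,110:410,::-1],None,fx=2.6,fy=2.6,interpolation=cv2.INTER_CUBIC))
E
```

```text
time_s: 2.15
tcp_pos: [0.429, 0.0184, 0.2213]
ee_rot: [0.054, 1.57, -3.086]
force: [-0.2, 0.1, 0.9]
width: 0.0008
tcp [0.429  0.0184 0.2213] slide mm [ 1.3 -1.6 -1. ] tool y ang -89.9 zdir [-1.    -0.002  0.   ] t 2.15 F [-0.2  0.1  0.9] w 0.0008
```

View pics/w1z.png

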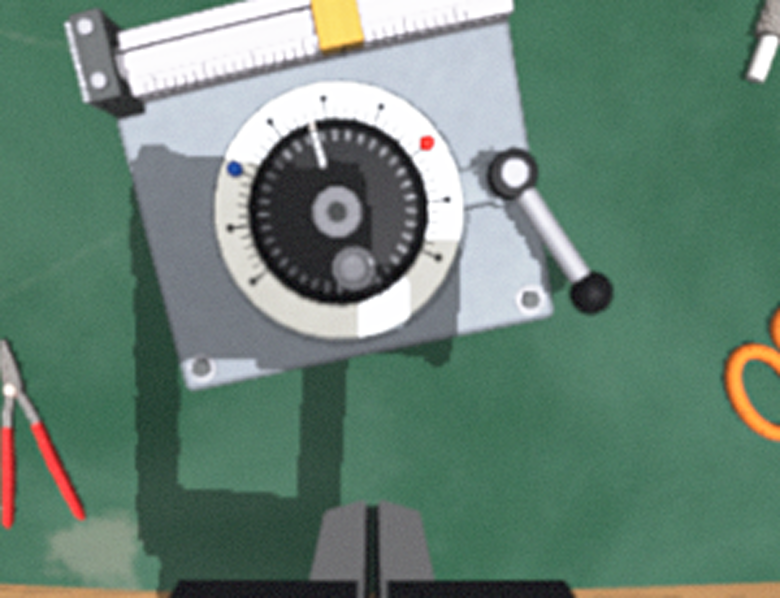

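The wrist view shows it clearly (zoomed pixels): dial cap (337,212), white mark from (314,123) to (324,165), red pin (427,143), blue pin (235,168), stud top (354,268), lever hub (513,173), ball (591,291). The nippers (left) and scissors (right) are clear of the gauge. Now I measure with masks.

```bash
cat >> h.py <<'E'
def loadw(k):
    m=dict(camera_model("wrist")); m["cam_to_world"]=np.load(f"pics/{k}T.npy"); return cv2.imread(f"pics/{k}.png"),m
def cen(mask,near,r):
    ys,xs=np.nonzero(mask); k=np.hypot(xs-near[0],ys-near[1])<r
    return np.array([xs[k].mean(),ys[k].mean()]),k.sum()
def z2i(u,v): return (u/2.6+110,v/2.6+20)
E
python3 - <<'E'
from h import *
p,m=loadw("w1"); hsv=cv2.cvtColor(p,cv2.COLOR_BGR2HSV); H,S,V=hsv[...,0],hsv[...,1],hsv[...,2]
red=((H<10)|(H>170))&(S>100)&(V>90)
blue=(H>100)&(H<130)&(S>90)&(V>60)
rp,n1=cen(red,z2i(427,143),6); bp,n2=cen(blue,z2i(235,168),6)
ball,n3=cen(V<70,z2i(591,291),12)
# dial rim: dark region ellipse
dark=((V<75)&(S<110)).astype(np.uint8); c=z2i(337,212)
print(rp,n1,bp,n2,ball,n3)
R=onz("wrist",[rp],.038,m)[0]; B=onz("wrist",[bp],.038,m)[0]
C=onz("wrist",[z2i(337,212)],.044,m)[0]
St=onz("wrist",[z2i(354,268)],.0585,m)[0]
I=onz("wrist",[z2i(314,125),z2i(324,165)],.0415,m)
Ba=onz("wrist",[ball],.055,m)[0]
Hb=onz("wrist",[z2i(514,173)],.060,m)[0]
a=lambda v: np.degrees(np.arctan2(v[1],v[0])).round(1)
for n,v in dict(R=R,B=B,St=St,Ba=Ba,Hb=Hb,I0=I[0],I1=I[1]).items(): print(n,v.round(4),"r",np.linalg.norm((v-C)[:2]).round(4),"ang",a(v-C))
print("C",C.round(4), "lever", np.linalg.norm((Ba-Hb)[:2]),a(Ba-Hb),"idx line",a(I[0]-I[1]))
E
```

```text
[273.7826087   74.65217391] 23 [199.86363636  84.45454545] 22 [337.04736842 132.54736842] 190
R [ 0.5604 -0.0094  0.038 ] r 0.0546 ang -52.1
B [0.5485 0.0846 0.038 ] r 0.0553 ang 66.9
St [0.5001 0.0252 0.0585] r 0.0281 ang -162.3
Ba [ 0.4893 -0.0893  0.055 ] r 0.1287 ang -107.0
Hb [ 0.5434 -0.0487  0.06  ] r 0.0841 ang -78.6
I0 [0.5675 0.0447 0.0415] r 0.0421 ang 15.0
I1 [0.549  0.04   0.0415] r 0.0231 ang 15.8
C [0.5268 0.0338 0.044 ] lever 0.06773940505775833 -143.1 idx line 14.1
```

```bash
cat >> h.py <<'E'
C0=np.array([.5268,.0338]); YAW=np.radians(11.4)
HUB=C0+.086*np.array([np.cos(YAW-np.pi/2),np.sin(YAW-np.pi/2)])
E
python3 - <<'E'
from h import *
th=np.radians(-20); n=np.array([np.cos(th),np.sin(th)]); y=np.array([np.cos(th-np.pi/2),np.sin(th-np.pi/2)])
pts=[np.array([.459,-.078])]
for a,s in zip(range(-143,-74,8),np.linspace(0,.004,9)):
    b=HUB+.068*np.array([np.cos(np.radians(a)),np.sin(np.radians(a))])
    pts.append(b-.0185*n+s*y)
print(HUB)
for p,q in zip(pts,pts[1:]): print(q.round(4),"dy",((q-p)@y*1000).round(1),"dz",(-(q-p)@n*1000).round(1))
go([.459,-.078,.042])
E
python3 -m inch '[{"jaw":0,"slide":[0.01,0.030,-0.010],"twist":0},{"jaw":0,"slide":[0.03,0.030,-0.010],"twist":0},{"jaw":0,"slide":[0.03,0.030,-0.010],"twist":0},{"jaw":0,"slide":[0.03,0.006,0],"twist":0.175},{"jaw":0,"slide":[0.03,0,0],"twist":0.175},{"jaw":0,"slide":[0.03,0,0],"twist":0},{"jaw":0,"slide":[0.019,0,0],"twist":0},{"jaw":0,"slide":[0,0,0],"twist":0}]'
python3 - <<'E'
from h import *
go([.459,-.078,.042])
m=camera_model("wrist");p,d=snapshot("wrist"); cv2.imwrite("pics/w2.png",p[:,:,::-1])
E
```

```text
[ 0.54379853 -0.05050332]
[ 0.4721 -0.0851] dy 2.2 dz -14.7
[ 0.4782 -0.0927] dy 5.1 dz -8.3
[ 0.4851 -0.0994] dy 3.9 dz -8.9
[ 0.4929 -0.1051] dy 2.6 dz -9.2
[ 0.5014 -0.1095] dy 1.3 dz -9.5
[ 0.5103 -0.1128] dy 0.0 dz -9.5
[ 0.5195 -0.1147] dy -1.3 dz -9.3
[ 0.5288 -0.1154] dy -2.6 dz -9.0
[ 0.538  -0.1147] dy -3.8 dz -8.5
tcp [0.4291 0.0183 0.2214] slide mm [179.4  96.3 -29.8] tool y ang -89.9 zdir [-1.    -0.001  0.   ] t 2.2 F [ 0.4  0.5 -0.1] w 0.0
time_s: 3.2
tcp_pos: [0.4576, -0.0773, 0.0407]
ee_rot: [0.075, 1.567, 2.867]
force: [1.1, -0.2, -0.5]
width: 0.0003
tcp [ 0.4576 -0.0773  0.0407] slide mm [-1.3  0.1 -1.5] tool y ang -110.0 zdir [-0.94   0.343  0.004] t 3.2 F [ 1.1 -0.2 -0.5] w 0.0003
```

View pics/w2.png

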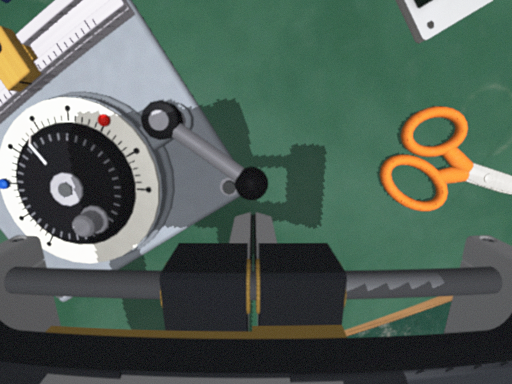

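The fingertips (252,213) are directly behind the ball (252,182), and the way ahead is clear. I push the lever round its arc.

```bash
python3 -m inch '[{"jaw":0,"slide":[-0.001,0.002,-0.012],"twist":0},{"jaw":0,"slide":[0,0.003,-0.007],"twist":0},{"jaw":0,"slide":[0,0.004,-0.006],"twist":0},{"jaw":0,"slide":[0,0.003,-0.007],"twist":0},{"jaw":0,"slide":[0,0.002,-0.007],"twist":0},{"jaw":0,"slide":[0,0.001,-0.007],"twist":0},{"jaw":0,"slide":[0,0.001,-0.007],"twist":0}]'; python3 - <<'E'
from h import *
go([.5195,-.1147,.042])
E
```

```text
time_s: 4.12
tcp_pos: [0.5036, -0.1111, 0.0432]
ee_rot: [0.677, 1.57, -2.815]
force: [-2.8, -1.4, 0.2]
width: 0.0003
tcp [ 0.5036 -0.1111  0.0432] slide mm [  1.2  -2.1 -16.2] tool y ang -110.1 zdir [-0.939  0.343  0.001] t 4.12 F [-2.8 -1.4  0.2] w 0.0003
```

Force is about 3 N, as it should be. I continue round to the stop in small steps.

```bash
python3 -m inch '[{"jaw":0,"slide":[0,0,-0.006],"twist":0},{"jaw":0,"slide":[0,-0.001,-0.006],"twist":0},{"jaw":0,"slide":[0,-0.002,-0.007],"twist":0},{"jaw":0,"slide":[0,-0.002,-0.006],"twist":0},{"jaw":0,"slide":[0,-0.002,-0.004],"twist":0},{"jaw":0,"slide":[0,0,0],"twist":0}]'; python3 - <<'E'
from h import *
go([.538,-.1147,.042])
m=camera_model("wrist");p,d=snapshot("wrist"); cv2.imwrite("pics/w3.png",p[:,:,::-1]);np.save("pics/w3T.npy",m["cam_to_world"])
E
```

```text
time_s: 4.88
tcp_pos: [0.534, -0.1139, 0.0436]
ee_rot: [-2.673, 1.569, 0.118]
force: [-0.6, 0.3, 0.8]
width: 0.0003
tcp [ 0.534  -0.1139  0.0436] slide mm [ 1.6 -0.6 -4. ] tool y ang -110.1 zdir [-0.939  0.343 -0.001] t 4.88 F [-0.6  0.3  0.8] w 0.0003
```

View pics/w3.png

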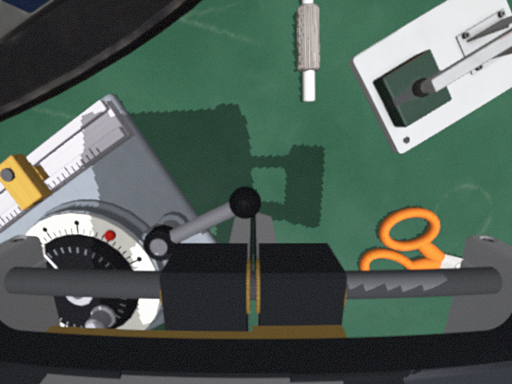

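The ball (245,202) is nearly fully out. I go on gently until the stop shows in the force.

```bash
python3 -m inch '[{"jaw":0,"slide":[0,0,-0.003],"twist":0},{"jaw":0,"slide":[0,-0.001,-0.002],"twist":0}]';  python3 -m inch '[{"jaw":0,"slide":[0,0,-0.002],"twist":0},{"jaw":0,"slide":[0,0,0],"twist":0}]'
```

```text
time_s: 5.18
tcp_pos: [0.538, -0.1142, 0.0435]
ee_rot: [-0.837, 1.569, 1.955]
force: [-2.1, 2.9, 0.5]
width: 0.0002
time_s: 5.42
tcp_pos: [0.5382, -0.1144, 0.0433]
ee_rot: [-0.143, 1.566, 2.649]
force: [-7.2, 4.7, 3.3]
width: 0.0004
```

The lever is at its stop: 8.6 N and no further travel. I back off, rise, and plan the move to the stud.

```bash
python3 -m inch '[{"jaw":0,"slide":[0,0,0.012],"twist":0},{"jaw":0.0,"slide":[0,0,0.008],"twist":0},{"jaw":0.32,"slide":[-0.025,0,0],"twist":0},{"jaw":0.32,"slide":[-0.025,0,0],"twist":-0.16},{"jaw":0.32,"slide":[-0.005,0,0],"twist":-0.16},{"jaw":0.32,"slide":[0,0,0],"twist":-0.16},{"jaw":0.32,"slide":[0,0,0],"twist":-0.15}]'; python3 - <<'E'
from h import *
a=np.radians(-163.7); s=C0+.028*np.array([np.cos(a),np.sin(a)])
print(s); go([*s,.1]); print(state()["joint_pos"].round(2))
E
```

```text
time_s: 6.3
tcp_pos: [0.5214, -0.1091, 0.0989]
ee_rot: [2.328, 1.569, -0.529]
force: [0.6, -0.6, 0.5]
width: 0.0298
[0.49992545 0.02594133]
tcp [ 0.5214 -0.1091  0.0989] slide mm [  -1.2 -135.6  -17.3] tool y ang -73.7 zdir [-0.96  -0.281 -0.002] t 6.3 F [ 0.6 -0.6  0.5] w 0.0298
[-0.31  0.09  1.58 -0.    1.47  0.97]
```

```bash
python3 -m inch '[{"jaw":0.32,"slide":[0,-0.034,-0.004],"twist":0},{"jaw":0.32,"slide":[0,-0.034,-0.004],"twist":0},{"jaw":0.32,"slide":[0,-0.034,-0.004],"twist":0},{"jaw":0.32,"slide":[0,-0.034,-0.005],"twist":0},{"jaw":0.32,"slide":[0.015,0,0],"twist":0},{"jaw":0.32,"slide":[0.007,0,0],"twist":0},{"jaw":0.32,"slide":[0,0,0],"twist":0}]'; python3 - <<'E'
from h import *
go([.4999,.0259,.048])
m=camera_model("wrist");p,d=snapshot("wrist"); cv2.imwrite("pics/w4.png",p[:,:,::-1]);np.save("pics/w4T.npy",m["cam_to_world"])
print(proj("wrist",[[.4999,.0259,.05],[*C0,.044],[.5604,-.0094,.038]],m))
E
```

```text
time_s: 7.18
tcp_pos: [0.4993, 0.0256, 0.0752]
ee_rot: [-0.08, 1.569, -2.944]
force: [-0.2, 0.0, 0.7]
width: 0.0303
tcp [0.4993 0.0256 0.0752] slide mm [27.2 -0.1 -0.7] tool y ang -74.1 zdir [-0.962 -0.275  0.002] t 7.17 F [-0.2  0.   0.7] w 0.0303
[[250.91706383 212.63786708]
 [250.68492772 176.49672198]
 [314.34359842 150.02325654]]
```

View pics/w4.png

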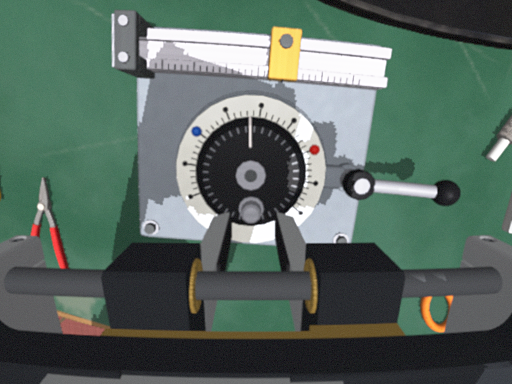

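The stud (251,210) is centred between the fingers, the mark still points straight up (250,131), and the lever is out (446,192). I work out the arc rows.

```bash
cat > arc.py <<'E'
from h import *
def u(d): d=np.radians(d); return np.array([np.cos(d),np.sin(d)])
def rows(phis,tys,p0,ty0,half=.007):
    p=np.array(p0);ty=ty0
    for f,t in zip(phis,tys):
        q=C0+.028*u(f)-half*u(t); d=q-p
        print("phi",round(f,1),"TCP",q.round(4),"dy %.1f dz %.1f tw %.3f"%(d@u(ty)*1000,d@u(ty-90)*1000*1 ,np.radians(ty-t)))
        p=q;ty=t
E
python3 - <<'E'
from arc import *
print(Rt()[:,2].round(3),u(-74.1-90).round(3))
ph=np.linspace(196.3,136,13)
rows(ph,np.linspace(-74.1,-116,13),state()["tcp_pos"][:2],-74.1)
E
```

```text
[-0.962 -0.275  0.001] [-0.962 -0.274]
phi 196.3 TCP [0.498  0.0327] dy -7.3 dz -0.2 tw 0.000
phi 191.3 TCP [0.4978 0.0352] dy -2.4 dz -0.5 tw 0.061
phi 186.2 TCP [0.4979 0.0377] dy -2.4 dz -0.6 tw 0.061
phi 181.2 TCP [0.4981 0.0402] dy -2.4 dz -0.6 tw 0.061
phi 176.2 TCP [0.4986 0.0427] dy -2.4 dz -0.7 tw 0.061
phi 171.2 TCP [0.4993 0.0451] dy -2.4 dz -0.8 tw 0.061
phi 166.2 TCP [0.5002 0.0475] dy -2.4 dz -0.8 tw 0.061
phi 161.1 TCP [0.5013 0.0498] dy -2.4 dz -0.9 tw 0.061
phi 156.1 TCP [0.5027 0.052 ] dy -2.4 dz -1.0 tw 0.061
phi 151.1 TCP [0.5042 0.0541] dy -2.4 dz -1.0 tw 0.061
phi 146.0 TCP [0.5059 0.0561] dy -2.3 dz -1.1 tw 0.061
phi 141.0 TCP [0.5077 0.0579] dy -2.3 dz -1.2 tw 0.061
phi 136.0 TCP [0.5097 0.0595] dy -2.3 dz -1.2 tw 0.061
```

```bash
python3 -m inch '[{"jaw":0.32,"slide":[0.014,0,0],"twist":0},{"jaw":0.32,"slide":[0.013,0,0],"twist":0},{"jaw":0.32,"slide":[0,-0.004,0],"twist":0},{"jaw":0.32,"slide":[0,-0.0035,0],"twist":0},{"jaw":0.32,"slide":[0,-0.0024,-0.0005],"twist":0.061},{"jaw":0.32,"slide":[0,-0.0024,-0.0006],"twist":0.061},{"jaw":0.32,"slide":[0,-0.0024,-0.0006],"twist":0.061},{"jaw":0.32,"slide":[0,-0.0024,-0.0007],"twist":0.061}]'; python3 - <<'E'
from h import *
go([.4986,.0427,.048])
m=camera_model("wrist");p,d=snapshot("wrist"); cv2.imwrite("pics/w5.png",p[:,:,::-1])
E
```

```text
time_s: 8.22
tcp_pos: [0.4982, 0.0432, 0.0498]
ee_rot: [1.272, 1.569, -1.836]
force: [-1.6, -2.3, -0.1]
width: 0.0297
tcp [0.4982 0.0432 0.0498] slide mm [ 1.8  0.6 -0.4] tool y ang -88.0 zdir [-0.999 -0.034  0.001] t 8.22 F [-1.6 -2.3 -0.1] w 0.0297
```

View pics/w5.png

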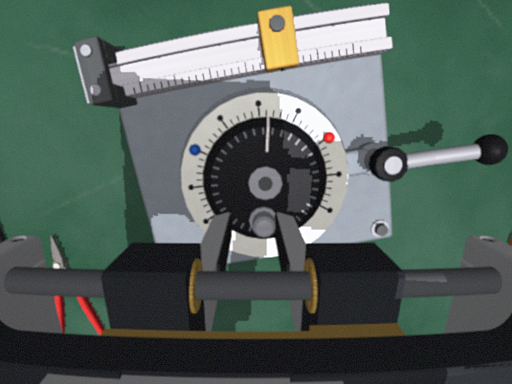

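The dial follows: the mark is now at (268,118), on its way to the red pin at (328,137). I continue.

```bash
python3 -m inch '[{"jaw":0.32,"slide":[0.001,-0.0024,-0.0008],"twist":0.061},{"jaw":0.32,"slide":[0,-0.0024,-0.0008],"twist":0.061},{"jaw":0.32,"slide":[0,-0.0024,-0.0009],"twist":0.061},{"jaw":0.32,"slide":[0,-0.0024,-0.001],"twist":0.061},{"jaw":0.32,"slide":[0,-0.0024,-0.001],"twist":0.061},{"jaw":0.32,"slide":[0,-0.0023,-0.0011],"twist":0.061},{"jaw":0.32,"slide":[0,-0.0023,-0.0012],"twist":0.061},{"jaw":0.32,"slide":[0,0,0],"twist":0}]'; cat >> h.py <<'E'
def idx(k):
    """dial centre from cap, index by bright line at radii 26..40 mm, red pin; angles in deg, world"""
    p,m=loadw(k); hsv=cv2.cvtColor(p,cv2.COLOR_BGR2HSV); H,S,V=[hsv[...,i].astype(float) for i in range(3)]
    g=cv2.cvtColor(p,cv2.COLOR_BGR2GRAY)
    red=((H<10)|(H>170))&(S>100)&(V>90)
    g0=proj("wrist",[[.5604,-.0094,.038]],m)[0]; rp,n=cen(red,g0,9); R=onz("wrist",[rp],.038,m)[0][:2]
    A=np.arange(-180,180,.25); out=[]
    for C in (C0,R-.055*np.array([np.cos(np.radians(-52.1)),np.sin(np.radians(-52.1))])):
        prof=[]
        for r in np.arange(.026,.041,.001):
            P=np.c_[C[0]+r*np.cos(np.radians(A)),C[1]+r*np.sin(np.radians(A)),np.full(len(A),.0415)]
            uv=proj("wrist",P,m).astype(np.float32)
            prof.append(cv2.remap(g,uv[:,:1],uv[:,1:],cv2.INTER_LINEAR).ravel())
        f=np.mean(np.array(prof,float),0)
        f2=f.copy(); f2[(A<-75)|(A>25)]=0
        i=f2.argmax(); w=slice(i-16,i+17); ww=np.clip(f[w]-np.median(f[i-60:i+61]),0,None)
        d=R-C; print("C",C.round(4),"index ang",((A[w]*ww).sum()/ww.sum()).round(2),"peak",A[i],"pin ang",np.degrees(np.arctan2(d[1],d[0])).round(2),"n",n,"R",R.round(4),"r",np.hypot(*d).round(4))
E
python3 - <<'E'
from h import *
go([.5097,.0595,.048])
m=camera_model("wrist");p,d=snapshot("wrist"); cv2.imwrite("pics/w6.png",p[:,:,::-1]);np.save("pics/w6T.npy",m["cam_to_world"])
cv2.imwrite("pics/w6z.png",cv2.resize(p[70:270,170:390,::-1],None,fx=3,fy=3,interpolation=cv2.INTER_CUBIC))
for k in("w1","w4","w6"): idx(k)
E
```

```text
time_s: 9.28
tcp_pos: [0.5075, 0.059, 0.0488]
ee_rot: [1.961, 1.57, -1.57]
force: [-0.9, -1.4, 0.9]
width: 0.0302
tcp [0.5075 0.059  0.0488] slide mm [ 0.8 -1.3 -1.9] tool y ang -112.3 zdir [-0.925  0.38  -0.   ] t 9.28 F [-0.9 -1.4  0.9] w 0.0302
C [0.5268 0.0338] index ang 17.2 peak 17.25 pin ang -52.12 n 23 R [ 0.5604 -0.0094] r 0.0547
C [0.5266 0.034 ] index ang 16.61 peak 16.5 pin ang -52.1 n 23 R [ 0.5604 -0.0094] r 0.055
C [0.5268 0.0338] index ang 17.21 peak 17.0 pin ang -51.4 n 65 R [ 0.561 -0.009] r 0.0548
C [0.5272 0.0344] index ang 16.39 peak 16.25 pin ang -52.1 n 65 R [ 0.561 -0.009] r 0.055
C [0.5268 0.0338] index ang -34.59 peak -34.75 pin ang -51.44 n 98 R [ 0.561  -0.0091] r 0.0548
C [0.5272 0.0343] index ang -35.78 peak -35.75 pin ang -52.1 n 98 R [ 0.561  -0.0091] r 0.055
```

View pics/w6z.png

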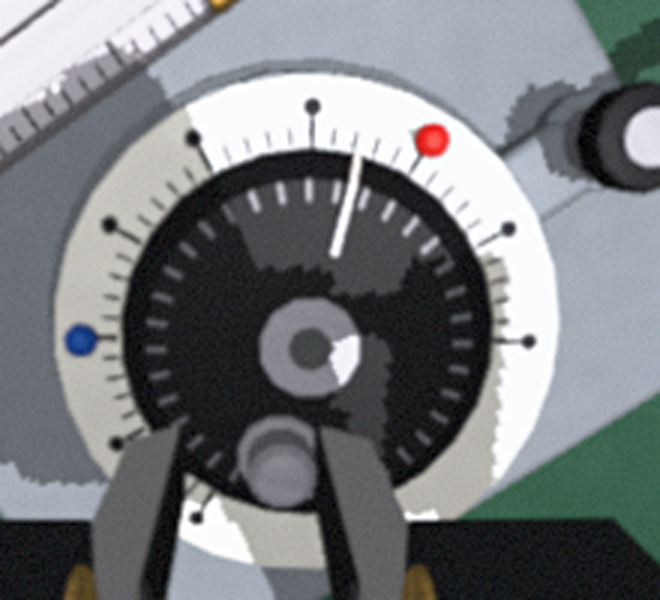

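The mark (358,157 zoomed) is about 16.5° short of the pin's line (416,172). I work out the rest.

```bash
python3 - <<'E'
from arc import *
q0=C0+.028*u(144.8)-.007*u(-112.3); print(q0)
rows([141.8,138.8,135.8,132.8,129.8,128.3],[-114,-116,-117.5,-119,-120.5,-120.5],q0,-112.3)
E
```

```text
[0.50657614 0.05641657]
phi 141.8 TCP [0.5076 0.0575] dy -1.4 dz -0.6 tw 0.030
phi 138.8 TCP [0.5088 0.0585] dy -1.4 dz -0.6 tw 0.035
phi 135.8 TCP [0.51   0.0595] dy -1.4 dz -0.6 tw 0.026
phi 132.8 TCP [0.5112 0.0605] dy -1.4 dz -0.6 tw 0.026
phi 129.8 TCP [0.5124 0.0613] dy -1.4 dz -0.7 tw 0.026
phi 128.3 TCP [0.513  0.0618] dy -0.7 dz -0.3 tw 0.000
```

```bash
python3 -m inch '[{"jaw":0.32,"slide":[0,-0.0014,-0.0006],"twist":0.03},{"jaw":0.32,"slide":[0,-0.0014,-0.0006],"twist":0.03},{"jaw":0.32,"slide":[0,-0.0014,-0.0006],"twist":0.03},{"jaw":0.32,"slide":[0,-0.0014,-0.0006],"twist":0.03},{"jaw":0.32,"slide":[0,0,0],"twist":0},{"jaw":0.32,"slide":[0,0,0],"twist":0}]'
python3 - <<'E'
from h import *
go([.5097,.0595,.048])
m=camera_model("wrist");p,d=snapshot("wrist"); cv2.imwrite("pics/w7.png",p[:,:,::-1]);np.save("pics/w7T.npy",m["cam_to_world"])
cv2.imwrite("pics/w7z.png",cv2.resize(p[70:270,170:390,::-1],None,fx=3,fy=3,interpolation=cv2.INTER_CUBIC))
idx("w7")
E
```

```text
time_s: 10.07
tcp_pos: [0.5123, 0.0631, 0.0485]
ee_rot: [-2.218, 1.57, 0.413]
force: [-1.6, -0.2, 0.3]
width: 0.03
tcp [0.5123 0.0631 0.0485] slide mm [0.5 4.4 0.5] tool y ang -119.3 zdir [-0.872  0.489 -0.   ] t 10.07 F [-1.6 -0.2  0.3] w 0.03
C [0.5268 0.0338] index ang -47.02 peak -47.0 pin ang -51.52 n 101 R [ 0.5608 -0.009 ] r 0.0547
C [0.5271 0.0344] index ang -48.06 peak -48.0 pin ang -52.1 n 101 R [ 0.5608 -0.009 ] r 0.055
```

View pics/w7z.png

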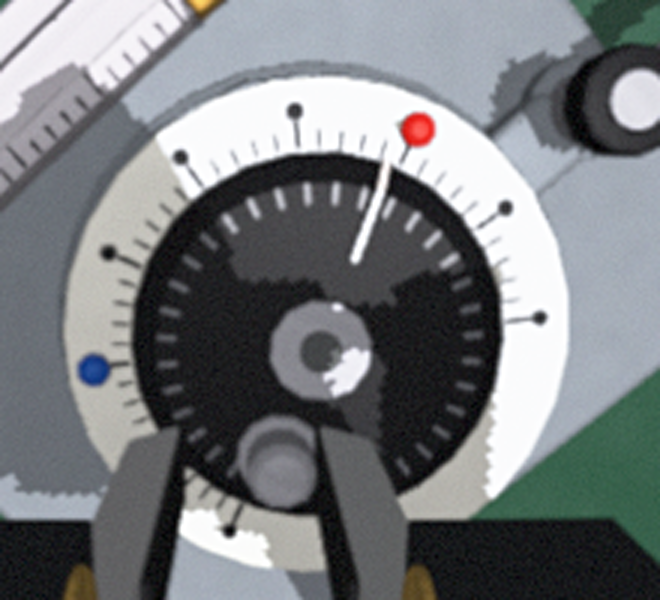

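About 4.2° is left, roughly 2 mm at the stud.

```bash
python3 -m inch '[{"jaw":0.32,"slide":[0,-0.0009,-0.0004],"twist":0},{"jaw":0.32,"slide":[0,-0.0008,-0.0004],"twist":0},{"jaw":0.32,"slide":[0,0,0],"twist":0},{"jaw":0.32,"slide":[0,0,0],"twist":0}]'
cat >> h.py <<'E'
def tick(k,C):
    p,m=loadw(k); g=cv2.cvtColor(p,cv2.COLOR_BGR2GRAY); A=np.arange(-75,-30,.25); prof=[]
    for r in np.arange(.0475,.0505,.0005):
        P=np.c_[C[0]+r*np.cos(np.radians(A)),C[1]+r*np.sin(np.radians(A)),np.full(len(A),.0335)]
        uv=proj("wrist",P,m).astype(np.float32); prof.append(cv2.remap(g,uv[:,:1],uv[:,1:],cv2.INTER_LINEAR).ravel())
    f=np.mean(np.array(prof,float),0)
    print("ticks",[(float(A[i]),round(f[i])) for i in range(3,len(A)-3) if f[i]==f[i-3:i+4].min() and f[i]<np.median(f)-8])
E
python3 - <<'E'
from h import *
go([.5097,.0595,.048])
m=camera_model("wrist");p,d=snapshot("wrist"); cv2.imwrite("pics/w8.png",p[:,:,::-1]);np.save("pics/w8T.npy",m["cam_to_world"])
cv2.imwrite("pics/w8z.png",cv2.resize(p[70:220,230:370,::-1],None,fx=4,fy=4,interpolation=cv2.INTER_CUBIC))
idx("w8")
for C in (C0,[.5271,.0344]): tick("w8",C); tick("w7",C)
E
```

```text
time_s: 10.62
tcp_pos: [0.5136, 0.0641, 0.0484]
ee_rot: [1.163, 1.571, -2.49]
force: [-1.1, -0.6, 1.0]
width: 0.0299
tcp [0.5136 0.0641 0.0484] slide mm [0.4 5.9 1.2] tool y ang -119.3 zdir [-0.872  0.489  0.   ] t 10.62 F [-1.1 -0.6  1. ] w 0.0299
C [0.5268 0.0338] index ang -50.14 peak -50.25 pin ang -51.51 n 100 R [ 0.5609 -0.0091] r 0.0547
C [0.5271 0.0343] index ang -51.16 peak -51.25 pin ang -52.1 n 100 R [ 0.5609 -0.0091] r 0.055
ticks [(-69.75, 214), (-63.75, 215), (-57.75, 213), (-51.75, 159), (-45.75, 208), (-39.75, 199), (-33.5, 201)]
ticks [(-69.75, 213), (-63.75, 216), (-57.75, 213), (-51.75, 154), (-45.75, 204), (-39.5, 199), (-33.5, 198)]
ticks [(-70.25, 209), (-64.25, 211), (-58.25, 210), (-52.5, 163), (-46.5, 206), (-40.5, 198), (-34.25, 201)]
ticks [(-70.25, 209), (-64.25, 213), (-58.25, 210), (-52.5, 158), (-46.5, 202), (-40.5, 197), (-34.25, 198)]
```

View pics/w8z.png

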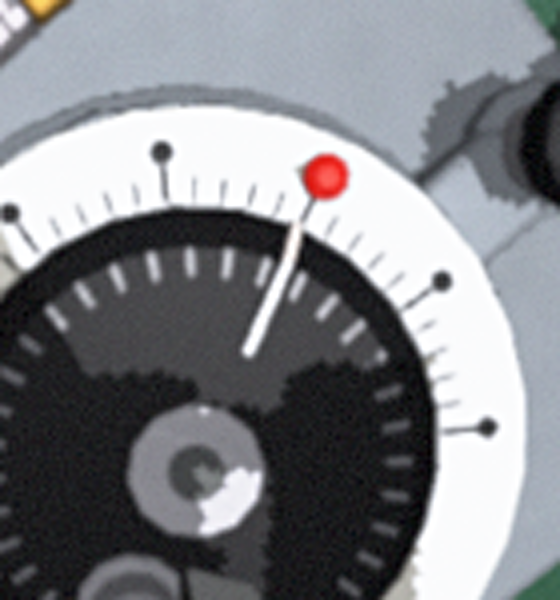

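About 1.3° is left. One fine nudge.

```bash
python3 -m inch '[{"jaw":0.32,"slide":[0,-0.0006,-0.0003],"twist":0},{"jaw":0.32,"slide":[0,0,0],"twist":0},{"jaw":0.32,"slide":[0,0,0],"twist":0}]'
cat >> h.py <<'E'
def centre(k):
    """dial edge (z .0415, r 46) seen from above: fit circle to dark->white edge, using rays"""
    p,m=loadw(k); g=cv2.GaussianBlur(cv2.cvtColor(p,cv2.COLOR_BGR2GRAY),(3,3),0).astype(np.float32); E=[]
    rr=np.arange(.036,.054,.00025)
    for a in np.radians(np.arange(-130,80,2.)):
        P=np.c_[.527+rr*np.cos(a),.034+rr*np.sin(a),np.full(len(rr),.0335)]
        uv=proj("wrist",P,m).astype(np.float32); f=cv2.remap(g,uv[:,:1],uv[:,1:],cv2.INTER_LINEAR).ravel()
        d=f[4:]-f[:-4]; i=d[8:].argmax()+8
        if d[i]>35: E.append(onz("wrist",[uv[i+2]],.0415,m)[0][:2])
    E=np.array(E)
    from scipy.optimize import least_squares
    s=least_squares(lambda x:np.hypot(*(E-x[:2]).T)-x[2],[.527,.034,.046],loss="soft_l1",f_scale=.0005)
    print("centre fit",s.x.round(4),len(E)); return s.x[:2]
E
python3 - <<'E'
from h import *
m=camera_model("wrist");p,d=snapshot("wrist"); cv2.imwrite("pics/w9.png",p[:,:,::-1]);np.save("pics/w9T.npy",m["cam_to_world"])
idx("w9")
for k in ("w8","w9"):
    C=centre(k);tick(k,C)
import h; h.C0=C; idx("w9")
E
```

```text
time_s: 11.05
tcp_pos: [0.5141, 0.0645, 0.0484]
ee_rot: [0.712, 1.571, -2.941]
force: [-1.5, 0.2, -0.5]
width: 0.0305
C [0.5268 0.0338] index ang -51.46 peak -51.5 pin ang -51.44 n 99 R [ 0.561  -0.0091] r 0.0549
C [0.5272 0.0343] index ang -52.6 peak -52.5 pin ang -52.1 n 99 R [ 0.561  -0.0091] r 0.055
centre fit [0.5292 0.0342 0.0436] 104
ticks [(-72.75, 221), (-72.5, 221), (-66.5, 222), (-60.25, 225), (-54.25, 144), (-48.25, 227), (-48.0, 227), (-42.0, 223), (-35.5, 229)]
centre fit [0.5293 0.0342 0.0436] 103
ticks [(-72.5, 212), (-66.5, 222), (-60.5, 221), (-54.25, 140), (-48.25, 228), (-42.0, 226), (-35.5, 225)]
C [0.5293 0.0342] index ang -55.37 peak -55.0 pin ang -53.8 n 99 R [ 0.561  -0.0091] r 0.0537
C [0.5272 0.0343] index ang -52.6 peak -52.5 pin ang -52.1 n 99 R [ 0.561  -0.0091] r 0.055
```

Mark, pin and tick now agree within about 0.5°. (The rim fit is off: its radius came out at 43.6 mm instead of 46, so I ignore it.) I free the stud, rise, and check from above.

```bash
python3 -m inch '[{"jaw":0.32,"slide":[0,0.004,0],"twist":0},{"jaw":0.32,"slide":[0,0.002,0],"twist":0},{"jaw":0.32,"slide":[-0.02,0,0],"twist":0},{"jaw":0.2,"slide":[-0.045,0,0.03],"twist":0},{"jaw":0,"slide":[-0.05,0,0.045],"twist":-0.17},{"jaw":0,"slide":[-0.04,0,0],"twist":-0.17},{"jaw":0,"slide":[0,0,0],"twist":-0.17},{"jaw":0,"slide":[0,0,0],"twist":0}]'
python3 - <<'E'
from h import *
go([.44,.03,.2])
m=camera_model("wrist");p,d=snapshot("wrist"); cv2.imwrite("pics/w10.png",p[:,:,::-1]);np.save("pics/w10T.npy",m["cam_to_world"])
g=proj("wrist",[[*C0,.044]],m)[0].astype(int);print(g)
cv2.imwrite("pics/w10z.png",cv2.resize(p[max(0,g[1]-70):g[1]+70,g[0]-70:g[0]+130,::-1],None,fx=4,fy=4,interpolation=cv2.INTER_CUBIC))
idx("w10"); tick("w10",C0)
E
```

```text
time_s: 12.1
tcp_pos: [0.4489, 0.0944, 0.2007]
ee_rot: [-3.013, 1.569, 0.125]
force: [0.3, -0.8, 0.2]
width: 0.0002
tcp [0.4489 0.0944 0.2007] slide mm [ 0.7 64.5  8.7] tool y ang -90.2 zdir [-1.     0.003 -0.002] t 12.1 F [ 0.3 -0.8  0.2] w 0.0002
[301 117]
C [0.5268 0.0338] index ang -51.54 peak -51.5 pin ang -51.4 n 28 R [ 0.5607 -0.0087] r 0.0544
C [0.5269 0.0347] index ang -52.65 peak -52.5 pin ang -52.1 n 28 R [ 0.5607 -0.0087] r 0.055
ticks [(-51.75, 223), (-33.5, 245)]
```

View pics/w10z.png

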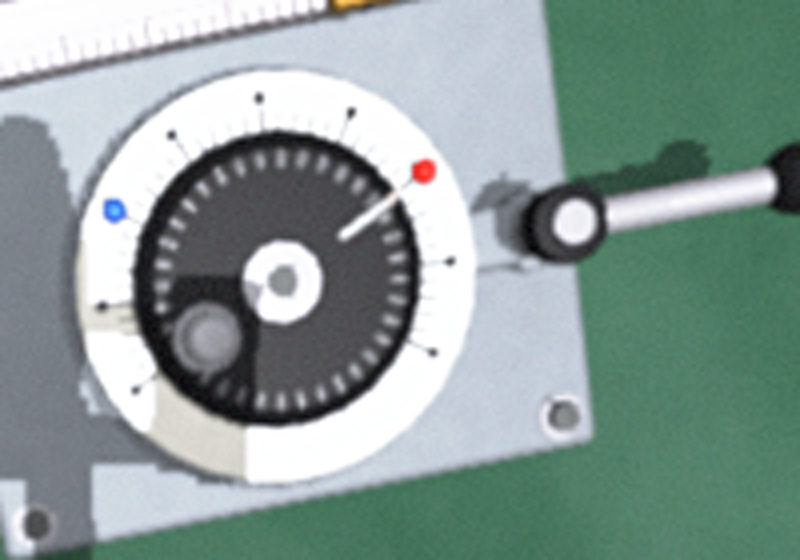

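The view from above shows the mark aimed at the red pin (425,171): mark −51.5°, pin −51.4°, tick −51.75°. The lever ball is at right (795,178). Before pushing from the far side I check clearance to the hoop.

```bash
python3 - <<'E'
from h import *
d=np.load("pics/top0d.npy"); vv,uu=np.mgrid[40:190,180:360]; o,r=ray("top",np.c_[uu.ravel(),vv.ravel()])
P=o+r*d[vv.ravel(),uu.ravel()][:,None]; P=P[d[vv.ravel(),uu.ravel()]>0]
for z0 in np.arange(.08,.56,.06):
    for y0 in (-.25,-.2,-.15,-.1,-.05,0):
        k=(P[:,2]>z0)&(P[:,2]<z0+.06)&(P[:,1]>y0)&(P[:,1]<y0+.05)&(P[:,0]>.5)&(P[:,0]<.85)
        if k.sum()>2: print("z",z0.round(2),"y",y0,"xmin",P[k,0].min().round(3),k.sum())
go([.6,-.13,.12]); print("ball out",HUB+.068*np.array([np.cos(np.radians(-78.6)),np.sin(np.radians(-78.6))]))
p,m=loadw("w10"); V=cv2.cvtColor(p,cv2.COLOR_BGR2HSV)[...,2]
g0=proj("wrist",[[.557,-.117,.055]],m)[0]; b,n=cen(V<70,g0,14); print(g0,b,n,onz("wrist",[b],.055,m))
E
```

```text
z 0.08 y -0.25 xmin 0.689 336
z 0.08 y -0.2 xmin 0.687 244
z 0.08 y -0.1 xmin 0.722 33
z 0.08 y -0.05 xmin 0.72 45
z 0.14 y -0.25 xmin 0.691 285
z 0.14 y -0.1 xmin 0.723 38
z 0.14 y -0.05 xmin 0.72 49
z 0.2 y -0.25 xmin 0.693 122
z 0.2 y -0.1 xmin 0.723 48
z 0.2 y -0.05 xmin 0.72 45
z 0.26 y -0.25 xmin 0.693 90
z 0.26 y -0.1 xmin 0.724 124
z 0.26 y -0.05 xmin 0.699 285
z 0.26 y 0 xmin 0.702 276
z 0.32 y -0.25 xmin 0.694 44
z 0.32 y -0.1 xmin 0.731 8
z 0.32 y -0.05 xmin 0.726 10
z 0.38 y -0.25 xmin 0.692 116
z 0.44 y -0.25 xmin 0.69 335
z 0.44 y -0.2 xmin 0.687 353
z 0.5 y -0.2 xmin 0.684 575
z 0.5 y -0.15 xmin 0.678 1117
z 0.5 y -0.1 xmin 0.673 1232
z 0.5 y -0.05 xmin 0.668 1255
z 0.5 y 0 xmin 0.663 1207
tcp [0.4485 0.0943 0.1998] slide mm [  79.8  223.7 -152.4] tool y ang -90.2 zdir [-1.     0.004 -0.   ] t 12.15 F [ 0.5  0.3 -0.2] w 0.0005
ball out [ 0.55723923 -0.11716176]
[430.24285673  93.04635066] [431.06666667  90.95111111] 225 [[ 0.55941654 -0.11775225  0.055     ]]
```

The fingers would reach close to the hoop with the camera leading. I turn the tool half round, so the camera faces the robot side, then go behind the ball.

```bash
python3 -m inch '[{"jaw":0,"slide":[0,0.02,0],"twist":-0.18},{"jaw":0,"slide":[0,0.02,0],"twist":-0.18},{"jaw":0,"slide":[0,0,0],"twist":-0.18},{"jaw":0,"slide":[0,0,0],"twist":-0.18},{"jaw":0,"slide":[0,0,0],"twist":-0.18},{"jaw":0,"slide":[0,0,0],"twist":-0.18},{"jaw":0,"slide":[0,0,0],"twist":-0.18},{"jaw":0,"slide":[0,0,0],"twist":-0.18}]'
python3 -m inch '[{"jaw":0,"slide":[0,0,0],"twist":-0.18},{"jaw":0,"slide":[0,0,0],"twist":-0.18},{"jaw":0,"slide":[0,0,0],"twist":-0.18},{"jaw":0,"slide":[0,0,0],"twist":-0.18},{"jaw":0,"slide":[0,0,0],"twist":-0.18},{"jaw":0,"slide":[0,0,0],"twist":-0.18},{"jaw":0,"slide":[0,0,0],"twist":-0.18},{"jaw":0,"slide":[0,0,0],"twist":0}]'
python3 - <<'E'
from h import *
go([.587,-.129,.12]);print(state()["joint_pos"].round(2))
E
```

```text
time_s: 13.15
tcp_pos: [0.4518, 0.0545, 0.1988]
ee_rot: [-1.451, 1.569, 3.132]
force: [-0.4, 0.3, 0.1]
width: 0.0004
time_s: 14.15
tcp_pos: [0.4518, 0.0545, 0.1989]
ee_rot: [-2.713, 1.569, 3.123]
force: [-0.7, -0.3, -0.4]
width: 0.0007
tcp [0.4518 0.0545 0.1989] slide mm [  78.6 -107.   201.4] tool y ang 64.4 zdir [ 0.902 -0.432 -0.002] t 14.15 F [-0.7 -0.3 -0.4] w 0.0007
[-0.   -0.12  1.59  0.    1.68 -1.13]
```

```bash
python3 -m inch '[{"jaw":0,"slide":[0.005,-0.02,0.036],"twist":-0.045},{"jaw":0,"slide":[0.01,-0.02,0.036],"twist":0},{"jaw":0,"slide":[0.01,-0.02,0.036],"twist":0},{"jaw":0,"slide":[0.01,-0.02,0.036],"twist":0},{"jaw":0,"slide":[0.01,-0.013,0.034],"twist":0},{"jaw":0,"slide":[0.02,-0.005,0.015],"twist":0},{"jaw":0,"slide":[0.01,0,0],"twist":0},{"jaw":0,"slide":[0,0,0],"twist":0}]'
python3 - <<'E'
from h import *
go([.587,-.129,.044]);print(state()["joint_pos"].round(2))
m=camera_model("wrist");p,d=snapshot("wrist"); cv2.imwrite("pics/w11.png",p[:,:,::-1]);np.save("pics/w11T.npy",m["cam_to_world"])
print(proj("wrist",[[.587,-.129,.055],[.5585,-.1175,.055]],m))
E
```

```text
time_s: 15.15
tcp_pos: [0.5894, -0.1109, 0.1235]
ee_rot: [-3.084, 1.567, 2.8]
force: [-1.1, -0.9, -0.1]
width: 0.0006
tcp [ 0.5894 -0.1109  0.1235] slide mm [ 79.4 -17.6   5.1] tool y ang 67.1 zdir [ 0.921 -0.389 -0.003] t 15.15 F [-1.1 -0.9 -0.1] w 0.0006
[-0.28  0.23  1.37  0.    1.54 -1.45]
[[235.356909   203.34355912]
 [234.36897434 171.52326294]]
```

View pics/w11.png

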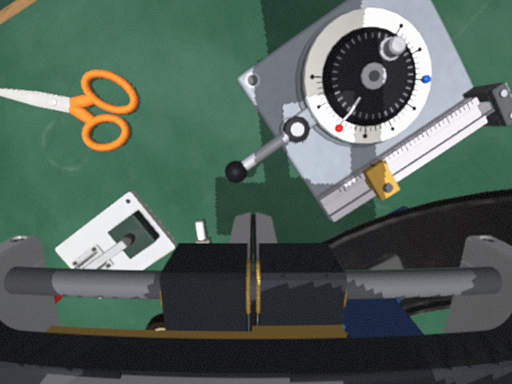

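The ball is at (236,171), and the finger target projects to (235,203), clear of the pin gauge at (202,232). I descend behind the ball.

```bash
python3 -m inch '[{"jaw":0,"slide":[0,-0.010,0.004],"twist":0},{"jaw":0,"slide":[0.01,-0.008,0.001],"twist":0},{"jaw":0,"slide":[0.025,0,0],"twist":0},{"jaw":0,"slide":[0.025,0,0],"twist":0},{"jaw":0,"slide":[0.018,0,0],"twist":0},{"jaw":0,"slide":[0,0,0],"twist":0}]'
python3 - <<'E'
from arc import *
go([.587,-.129,.044])
n=u(157);y=u(67); p=np.array([.587,-.129])
for a,s in zip(np.linspace(-78.6,-147.4,10),np.linspace(-.003,-.003,10)):
    q=HUB+[0.001,0]+.068*u(a)-.0185*n+s*y; d=q-p; print(round(a,1),q.round(4),"dy %.1f dz %.1f"%(d@y*1e3,-d@n*1e3)); p=q
m=camera_model("wrist");im,d=snapshot("wrist"); cv2.imwrite("pics/w12.png",im[:,:,::-1])
E
```

```text
time_s: 15.95
tcp_pos: [0.5868, -0.1299, 0.0449]
ee_rot: [-3.023, 1.567, 2.862]
force: [-0.3, 1.0, -0.0]
width: 0.0006
tcp [ 0.5868 -0.1299  0.0449] slide mm [ 0.9  0.9 -0.2] tool y ang 67.2 zdir [ 0.922 -0.388 -0.004] t 15.95 F [-0.3  1.  -0. ] w 0.0006
-78.6 [ 0.5741 -0.1272] dy -3.3 dz -12.6
-86.2 [ 0.5651 -0.1283] dy -4.6 dz -7.8
-93.9 [ 0.556  -0.1283] dy -3.5 dz -8.3
-101.5 [ 0.5471 -0.1271] dy -2.4 dz -8.7
-109.2 [ 0.5383 -0.1247] dy -1.2 dz -9.0
-116.8 [ 0.53   -0.1212] dy 0.0 dz -9.1
-124.5 [ 0.5222 -0.1166] dy 1.2 dz -9.0
-132.1 [ 0.5151 -0.1109] dy 2.4 dz -8.7
-139.8 [ 0.5088 -0.1044] dy 3.5 dz -8.3
-147.4 [ 0.5034 -0.0971] dy 4.6 dz -7.8
```

View pics/w12.png

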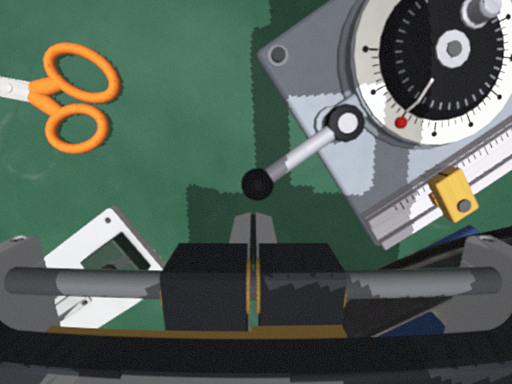

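The fingertips (252,213) are behind the ball (258,184). I swing it back along the arc.

```bash
python3 -m inch '[{"jaw":0,"slide":[0,-0.003,-0.012],"twist":0},{"jaw":0,"slide":[0,-0.0045,-0.008],"twist":0},{"jaw":0,"slide":[0,-0.0035,-0.008],"twist":0},{"jaw":0,"slide":[0,-0.0025,-0.0085],"twist":0},{"jaw":0,"slide":[0,-0.001,-0.009],"twist":0},{"jaw":0,"slide":[0,0,-0.009],"twist":0}]'
python3 - <<'E'
from h import *
go([.53,-.1212,.044])
m=camera_model("wrist");im,d=snapshot("wrist"); cv2.imwrite("pics/w13.png",im[:,:,::-1])
E
```

```text
time_s: 16.75
tcp_pos: [0.5318, -0.1221, 0.0472]
ee_rot: [0.622, 1.57, 0.224]
force: [0.9, -1.8, 1.1]
width: 0.0005
tcp [ 0.5318 -0.1221  0.0472] slide mm [ 3.2  0.1 -2. ] tool y ang 67.2 zdir [ 0.922 -0.387  0.   ] t 16.75 F [ 0.9 -1.8  1.1] w 0.0005
```

View pics/w13.png

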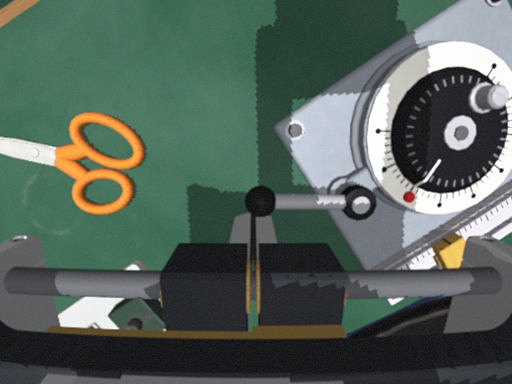

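Lever half-way: ball (261,201), hub (360,201). I go on to clamped.

```bash
python3 -m inch '[{"jaw":0,"slide":[0.002,0.001,-0.009],"twist":0},{"jaw":0,"slide":[0,0.002,-0.009],"twist":0},{"jaw":0,"slide":[0,0.003,-0.008],"twist":0},{"jaw":0,"slide":[0,0.004,-0.008],"twist":0}]'
python3 -m inch '[{"jaw":0,"slide":[0,0.002,-0.003],"twist":0},{"jaw":0,"slide":[0,0,0],"twist":0}]'
```

```text
time_s: 17.3
tcp_pos: [0.5044, -0.0997, 0.0448]
ee_rot: [-1.501, 1.57, -1.899]
force: [1.9, -3.3, 0.2]
width: 0.0005
time_s: 17.55
tcp_pos: [0.5038, -0.0979, 0.0451]
ee_rot: [-0.42, 1.567, -0.817]
force: [4.2, -5.3, -1.3]
width: 0.0001
```

```bash
python3 -m inch '[{"jaw":0,"slide":[0,0.001,-0.001],"twist":0},{"jaw":0,"slide":[0,0,0],"twist":0}]'
python3 -m inch '[{"jaw":0,"slide":[0,0.001,-0.001],"twist":0},{"jaw":0,"slide":[0,0,0],"twist":0}]'
python3 - <<'E'
from h import *
m=camera_model("wrist");im,d=snapshot("wrist"); cv2.imwrite("pics/w14.png",im[:,:,::-1])
E
```

```text
time_s: 17.8
tcp_pos: [0.5038, -0.0977, 0.0452]
ee_rot: [-0.523, 1.565, -0.921]
force: [4.5, -7.4, -3.1]
width: 0.0007
time_s: 18.05
tcp_pos: [0.5039, -0.0973, 0.0454]
ee_rot: [-0.517, 1.563, -0.915]
force: [5.3, -9.0, -2.5]
width: 0.0005
```

View pics/w14.png

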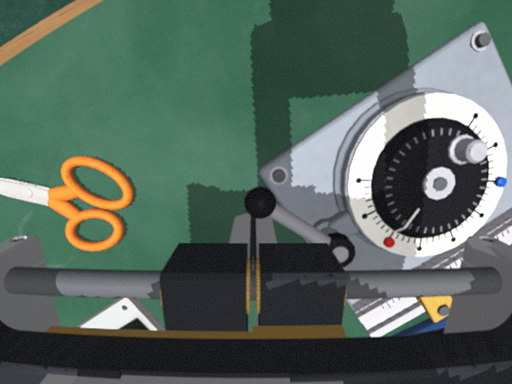

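At the stop: 10.7 N with no motion. I back off, rise, and check everything.

```bash
python3 -m inch '[{"jaw":0,"slide":[0,-0.006,0.008],"twist":0},{"jaw":0,"slide":[0,-0.006,0.010],"twist":0},{"jaw":0,"slide":[-0.03,0,0],"twist":0},{"jaw":0,"slide":[-0.05,0,0.02],"twist":0},{"jaw":0,"slide":[-0.05,0.02,0.03],"twist":0},{"jaw":0,"slide":[-0.03,0.02,0.02],"twist":0},{"jaw":0,"slide":[0,0,0],"twist":0},{"jaw":0,"slide":[0,0,0],"twist":0}]'
python3 - <<'E'
from arc import *
go([0,0,0])
m=camera_model("wrist");p,d=snapshot("wrist"); cv2.imwrite("pics/w15.png",p[:,:,::-1]);np.save("pics/w15T.npy",m["cam_to_world"])
g=proj("wrist",[[*C0,.044],[*HUB,.06],[*(HUB+.068*u(-147.4)),.055]],m);print(g)
idx("w15"); tick("w15",C0)
V=cv2.cvtColor(p,cv2.COLOR_RGB2HSV)[...,2]
b,n=cen(V<70,g[2],12); B=onz("wrist",[b],.055,m)[0]; print(b,n,B)
dd=B[:2]-HUB; print("lever angle rad",YAW-np.pi/2-np.arctan2(dd[1],dd[0]),np.hypot(*dd))
gi=g[0].astype(int); x0,y0=max(0,gi[0]-110),max(0,gi[1]-80)
cv2.imwrite("pics/w15z.png",cv2.resize(p[y0:gi[1]+110,x0:gi[0]+100,::-1],None,fx=3,fy=3,interpolation=cv2.INTER_CUBIC))
E
```

```text
time_s: 19.1
tcp_pos: [0.5924, -0.1024, 0.2027]
ee_rot: [-2.974, 1.566, 2.911]
force: [0.7, 0.5, -1.1]
width: 0.0006
tcp [ 0.5924 -0.1024  0.2027] slide mm [ 205.3 -134.8 -585. ] tool y ang 67.2 zdir [ 0.922 -0.387 -0.004] t 19.1 F [ 0.7  0.5 -1.1] w 0.0006
[[337.61864197  87.38779314]
 [278.76157141 128.09927998]
 [230.62431956  94.01988281]]
C [0.5268 0.0338] index ang -51.97 peak -52.0 pin ang -52.52 n 22 R [ 0.5604 -0.0101] r 0.0553
C [0.5266 0.0333] index ang -51.35 peak -51.5 pin ang -52.1 n 22 R [ 0.5604 -0.0101] r 0.055
ticks [(-51.75, 233)]
[230.97222222  95.24537037] 216 [ 0.48792041 -0.08731521  0.055     ]
lever angle rad 1.1872348548164382 0.06691396876952131
```

View pics/w15z.png

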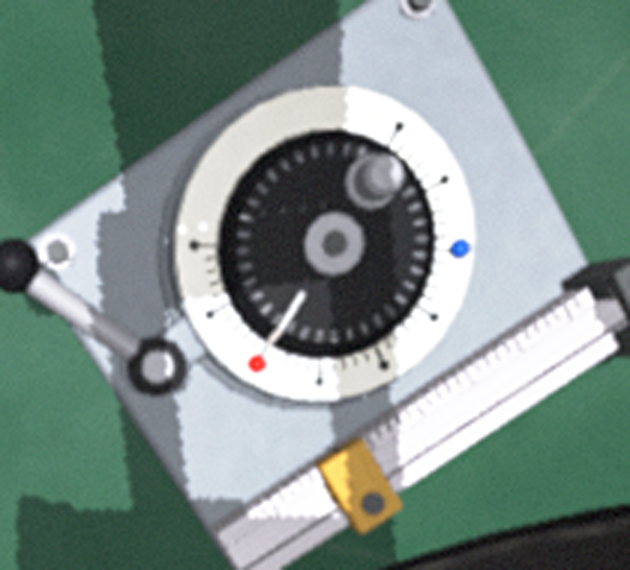

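Lever back at 1.19 rad, and the white mark (290,320) is aimed at the red pin (257,364). The robot is clear, so I hand in.

```bash
python3 - <<'E'
from bench import *
print(finish_job()); print(state()["time_s"])
E
```

```text
the job is handed in; nothing more can be done
None
the job is handed in; nothing more can be done
```

The gauge is reset to the red pin and locked, and I handed the job in after about 19 s of the 72 s allowed. No verdict was reported.

- **What I did:** I pushed the clamp lever out to its stop. With the stud loosely between the fingertips, I pushed the dial about 68° clockwise to the red pin's line. I then pushed the lever back to its stop, which showed about 11 N with no further travel, and moved the fingers clear.
- **Dial:** In the last wrist picture the white mark measured about −51.5° to −52.0°, the red pin about −52.1° to −52.5°, and the scale line −51.75°. That is agreement within about 0.75°. An earlier overhead view, before locking, gave −51.5° for the mark and −51.4° for the pin.
- **Lever:** It measured 1.19 rad, against 1.2 rad for fully back.
- **Loose items:** I did not touch any. I did not take a separate before-and-after picture of all of them.
- **Checks that disagreed:** An extra fit of the dial's edge gave a radius of 43.6 mm instead of 46 mm, so I did not use it. The views differ from one another by about 0.5° to 1°, which is within the camera calibration.

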